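Take the depth of a sign stand's hole with a collar gauge

ROBOT

A 6-joint arm with a two-finger parallel gripper is mounted at the origin on the work surface. World frame = base frame: x ahead of the robot, y to its left, z up, the work surface at z = 0. Lengths are in m, angles in rad, forces in N, time in s.
With the tool pointing down it reaches from about 0.375 to 0.975 m from the base axis. Payload 3.8 kg.
Tool frame: the origin (TCP) lies midway between the tips of the shut fingers; the grasp point (between the pads) lies 19 mm behind it; z points along the fingers, y is the direction in which the jaws open and shut (so a half turn about z gives the same grasp; the last joint's range is limited). The gripper opens to 85 mm and grips with 20 to 120 N. Pads are 22 mm wide; open, the fingers measure 114 mm over their backs; the gripper's body (76 mm by 85 mm) begins 54 mm behind the grasp point. The pads swing forward as they close: fully open they stand 13 mm farther back than shut.
Start: joints at [1.219, 0.264, 1.604, -0, 1.274, -0.037], TCP at [0.209, 0.642, 0.202] pointing down, gripper open.
Joint ranges: [-2.63, 2.63], [-0.94, 2.18], [0.31, 2.57], [-1.31, 4.45], [0, 2.66], [-2.55, 2.55]. Speed limits (rad/s): [2.57, 2.57, 3.14, 3.14, 3.14, 3.14].

INTERFACE

Orientations are given as a rotation vector (axis times angle).
In Python, from workcell import bot gives the robot as it stands.
- The arm moves only by the tool arm_command, never from a script. Its argument "targets" is text: rows parted by semicolons, each of 7 numbers parted by spaces: the shift along the tool's x, y, z in mm, then the turn, a rotation vector about the tool's x, y, z in degrees, then the opening, from 0 (shut) to 1 (fully open). A call has 1 to 10 rows; each row is the pose to reach, as a shift and turn from the pose commanded when the call began, along the tool's axes at that moment; what a row does not reach only later rows make up. A row lasts 1/12 s, in which the tool goes at most 41.7 mm and 7.16 degrees, less where a joint would pass 70% of its speed; a pose out of reach is approached as far as the arm can. A call with a gripper value outside its range is refused whole. The fingers move at their own pace and stop on an object; "newtons" is the grip in N (left out, the last holds). Time passes only in rows, so rows that repeat a pose let the fingers close. It gives the time, the measured TCP pose, the force and the opening at its end, in the units of the state.
- bot.read_state(): the state, without advancing time (a new reading comes with each control period).
- bot.read_camera(name): name is "scene" or "top"; returns (picture, depth): 420x560x3 uint8, blue, green, red; 420x560 float32, m along the optical axis (not along the pixel's ray), 0 where there is no reading.
- bot.camera_params(name): a dict with "fov_y" (degrees; the focal length in pixels is half the picture's height over the tangent of half this angle, whatever the lens; pixels are square), "cx", "cy" (the principal point, pixels), "xyz" and "rotation" of the camera in the world. Camera axes: x right, y up, looking along -z (the intrinsics and any distortion apply to the point x, -y, -z); pixel columns grow to the right and rows downward; lengths in m; the calibration is good to about 2 mm. A picture is of the moment at which its call begins. camera_params takes no time and is no camera call.
- bot.finish_job(): hands the job in, once; it reports no verdict.
The state is a dict: "time": time; "q": joint angles; "joint_vel": joint speeds; "joint_torque": joint torques, N m; "tool_pos": TCP position; "tcp_rot": TCP orientation; "wrist_force": force on the tool from outside, world axes, zero at the start; "torque": the same for the moment, N m; "width": opening from 0.0 (shut) to 1.0 (fully open).
Only numpy, scipy, OpenCV 4.12 (cv2) and the standard library are available. Lean on these libraries where they do the work, as an engineer would, in place of code of your own. Each camera call takes 0.05 s, during which the arm holds its last target.

TASK

A new signpost has to be cut to fit the empty wooden sign stand (the block with the open hole). Take the depth gauge (the rod with the sliding collar) out of the rack, put it down the hole in the stand and press gently until the rod has bottomed out firmly on the soft pad, so that the rim of the hole pushes the collar up the rod to mark the depth; hold it there a moment. Then draw it straight out and hang it back upright in the free hole of the rack, without touching the collar with the gripper or knocking it against the rack so that the mark stays, and leave everything else alone.

Things in the scene. Friction and masses are not known exactly. Their poses are not given: they have to be found in the camera images.
- gauge_grip (a point): Centre of the handle of the loose depth gauge (about 130 g; z axis up along the rod). Dark wooden handle, a plain cylinder 20 mm across, 55 mm tall (27.5 mm above and below this point); under it a wooden shoulder disc 54 mm across, 8 mm thick, then a steel rod 12 mm across, 105 mm long. It hangs by the shoulder in either hole of the rack; the pestle beside it ends in a ball instead.
- gauge_shoulder (a point): Point on the gauge's axis at the underside of its shoulder disc, 35.5 mm below gauge_grip and 105 mm above the tip; the underside rests on the rack when the gauge hangs.
- gauge_tip (a point): Lower end of the gauge's rod, 140.5 mm below gauge_grip; its edge is chamfered 2 mm.
- collar_face (a point): Centre of the underside of the brass marking collar (26 mm across, 14 mm tall) on the gauge's rod. It slides up the rod against a constant friction of about 3 N and stays where left. It starts 12 to 22 mm above the tip; the hole's rim meets it early and the gauge's own weight cannot push it on. Its distance from the tip is the mark.
- stand_mouth (a point): Centre of the mouth of the hole in the top of the sign stand, a fixed light wooden block 100 x 100 x 80 mm high. Upright round hole, 15 mm across, 2.5 mm chamfer; blind, depth unknown, 36 to 60 mm. The soft rubber pad at its bottom gives 1 mm per 4 N, 5 mm at most; a press of 3 N or more on it counts as bottomed, over 17 N is ramming it.
- rack: Fixed light wooden rack: a level board 84 x 240 mm, 12 mm thick, its top 120 mm above the table, on two end boards. Origin under its centre on the table; x across the board, y along the row of holes, z up.
- rack_hole0 (a point): Centre, at the top face of the board, of the rack's hole at the -y end of its row (34 mm in diameter, right through, 55 mm from the board's centre). One hole holds the gauge, the other the ball-ended pestle. The hung gauge's tip is 15 mm above the table.
- rack_hole1 (a point): The same for the rack's hole at the +y end of its row, 110 mm from the other.
- pestle_mid (a point): Middle of the bystander hanging beside the gauge: a dark wooden pestle with a 54 mm shoulder disc and a 32 mm ball as its handle, ball top 159 mm above its lower end, which is 80 mm below this point; z up.
- vase_mid (a point): Centre of a small white bud vase, 46 mm in diameter and 90 mm tall, between the rack and the stand.
- pack_a_mid (a point): Centre of a clear-lidded sweets pack, 86 x 126 x 40 mm, on the far side of the table.
- pack_b_mid (a point): A second such pack.
- pack_c_mid (a point): A third such pack.
- jar_mid (a point): Centre of a lidded amber jar, 72 mm in diameter and 100 mm tall, off to the side.
- spatula_mid (a point): A spatula 260 mm long, lying on the table near the robot.
Mind the look-alikes: they are no part of the job. What is shaped like the part that bears gauge_grip but blue or white is not meant.

How it is judged:
By the outcome, as a careful person would: the job done as asked, in the order asked, and still so for the second after the job is handed in, with the robot touching nothing.
It also fails if it takes over 72 s, if anything falls off the work surface, if the arm or the gripper's body presses on something with over 40 N, if the wrist force passes 120 N, or if a joint passes its speed limit or range.

## Working session

There is one attempt and no reset: what is moved stays moved. The work goes in short steps, Python scripts to look and compute and a tool call to move; the robot and the scene stay as the last step left them, time stands still between calls to the robot, and variables do not carry over. Pictures are saved under pics/ and viewed, and the job is handed in when it is done.

Besides the shell and the picture viewer there is one more tool, called after "Request:" by a JSON object that holds its "method" and its "body", one argument or row to a line. arm_command: Moves the arm, as the interface text tells. Its arguments: {"type":"object","properties":{"targets":{"type":"string"},"newtons":{"type":"number"}},"required":["targets"]}

```bash
ls; mkdir -p pics
python3 - <<'E'
from workcell import bot
import cv2,numpy as np
print(bot.read_state())
for n in ("scene","top"):
    p,d=bot.read_camera(n); print(n,bot.camera_params(n))
    cv2.imwrite(f"pics/{n}0.png",p); np.save(f"pics/{n}0.npy",d);
E
```

```text
pics
{'time': 0.0, 'q': array([ 1.21908996e+00,  2.64738931e-01,  1.60539989e+00,  2.88929741e-05,
        1.27367868e+00, -3.69175705e-02]), 'joint_vel': array([1.16438631e-03, 3.75285288e-05, 1.25980070e-03, 3.94661457e-04,
       1.29675719e-03, 4.71322495e-04]), 'joint_torque': array([-1.34483958e-03, -5.15134227e+01, -3.67304063e+01, -4.80882609e-04,
        1.34399461e-02, -1.23290572e-06]), 'tool_pos': array([0.20871753, 0.64107814, 0.20075769]), 'tcp_rot': array([-0.49237133, -3.10230461,  0.00342013]), 'wrist_force': array([0.41106701, 1.1021587 , 0.24474712]), 'torque': array([-0.01381312,  0.01043446, -0.00985473]), 'width': 0.9999845213756642}
scene {'fov_y': 42.819621384503876, 'cx': 270.76433510945185, 'cy': 206.6571303574826, 'xyz': array([ 1.22971643, -0.63492366,  0.91595889]), 'rotation': array([0.84707638, 0.34623253, 0.68821149])}
top {'fov_y': 43.63505268607332, 'cx': 279.1248314626983, 'cy': 207.64483024271846, 'xyz': array([0.29685428, 0.09521214, 1.41985449]), 'rotation': array([ 0.13740248, -0.16887533, -1.5646056 ])}
```

View pics/scene0.png

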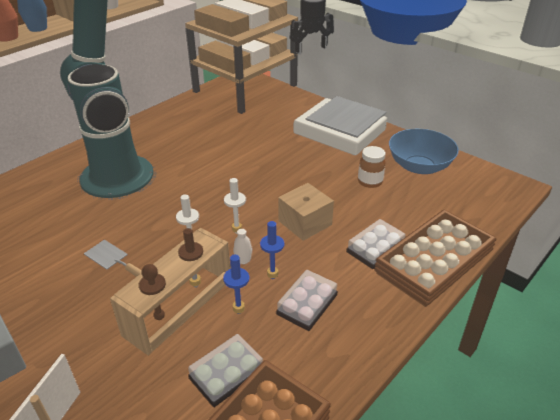

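View pics/top0.png

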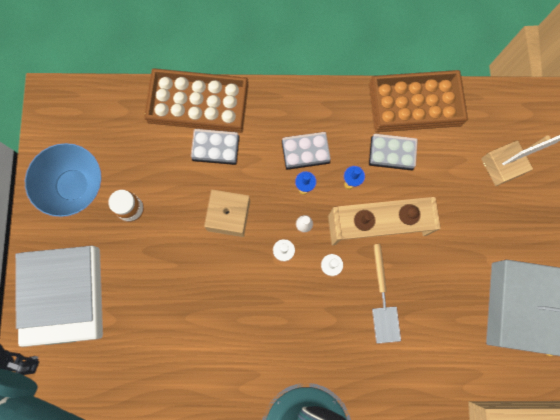

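```bash
cat > h.py <<'E'
import numpy as np,cv2
from scipy.spatial.transform import Rotation as R
def cam(P):
    f=210/np.tan(np.radians(P['fov_y']/2)); return f,P['cx'],P['cy'],np.array(P['xyz']),R.from_rotvec(P['rotation']).as_matrix()
def ray(P,u,v):
    f,cx,cy,t,M=cam(P); d=M@np.array([(u-cx)/f,-(v-cy)/f,-1.]); return t,d
def onz(P,u,v,z):
    t,d=ray(P,u,v); return t+d*(z-t[2])/d[2]
def proj(P,X):
    f,cx,cy,t,M=cam(P); c=M.T@(np.asarray(X)-t); return np.array([cx+f*c[0]/-c[2],cy-f*c[1]/-c[2]])
def dep(P,D):
    f,cx,cy,t,M=cam(P); v,u=np.mgrid[0:D.shape[0],0:D.shape[1]]
    c=np.stack([(u-cx)/f*D,-(v-cy)/f*D,-D],-1); return c@M.T+t
def circ(pts):
    A=np.c_[2*pts,np.ones(len(pts))]; s=np.linalg.lstsq(A,(pts**2).sum(1),rcond=None)[0]
    return s[:2],np.sqrt(s[2]+s[0]**2+s[1]**2)
E
python3 - <<'E'
from h import *
from workcell import bot
for n,(x0,y0,x1,y1) in (("scene",(100,150,340,350)),("top",(200,150,450,350))):
    p=cv2.imread(f"pics/{n}0.png"); c=cv2.resize(p[y0:y1,x0:x1],None,fx=3,fy=3,interpolation=cv2.INTER_CUBIC); cv2.imwrite(f"pics/{n}0c.png",c)
    P=bot.camera_params(n); W=dep(P,np.load(f"pics/{n}0.npy"))
    if n=="top":
        for (u,v) in [(365,218),(365,228),(410,213),(385,215),(345,220),(215,200),(240,225),(226,212),(284,250),(332,264),(306,182),(354,176),(304,224),(300,300)]: print(u,v,W[v,u].round(4))
    else:
        for (u,v) in [(189,235),(190,253),(150,273),(172,263),(300,195),(306,200),(325,210),(186,200),(234,185),(272,230),(236,262),(242,240)]: print(u,v,W[v,u].round(4))
E
```

```text
189 235 [ 0.5341 -0.1477  0.1784]
190 253 [ 0.5338 -0.1517  0.1297]
150 273 [ 0.5526 -0.2641  0.1679]
172 263 [ 0.5196 -0.1907  0.1193]
300 195 [0.5377 0.2062 0.0822]
306 200 [0.5548 0.21   0.0727]
325 210 [0.6092 0.2198 0.0632]
186 200 [ 0.4225 -0.0637  0.1635]
234 185 [0.4592 0.0536 0.1596]
272 230 [ 0.6355 -0.0042  0.1578]
236 262 [ 0.6526 -0.1285  0.1642]
242 240 [ 0.5418 -0.0075  0.0742]
365 218 [ 0.5175 -0.1373  0.1769]
365 228 [ 0.5015 -0.1464  0.1237]
410 213 [ 0.5316 -0.2493  0.169 ]
385 215 [ 0.5352 -0.1986  0.1215]
345 220 [ 0.523  -0.0977  0.1166]
215 200 [0.5817 0.2353 0.0787]
240 225 [0.5162 0.1694 0.0766]
226 212 [0.5573 0.2093 0.0398]
284 250 [0.4409 0.0583 0.1674]
332 264 [ 0.4072 -0.0558  0.171 ]
306 182 [0.6164 0.0014 0.1369]
354 176 [ 0.633  -0.1207  0.1351]
304 224 [0.5194 0.0034 0.0752]
300 300 [ 3.263e-01  1.110e-02 -2.000e-04]
```

View pics/scene0c.png

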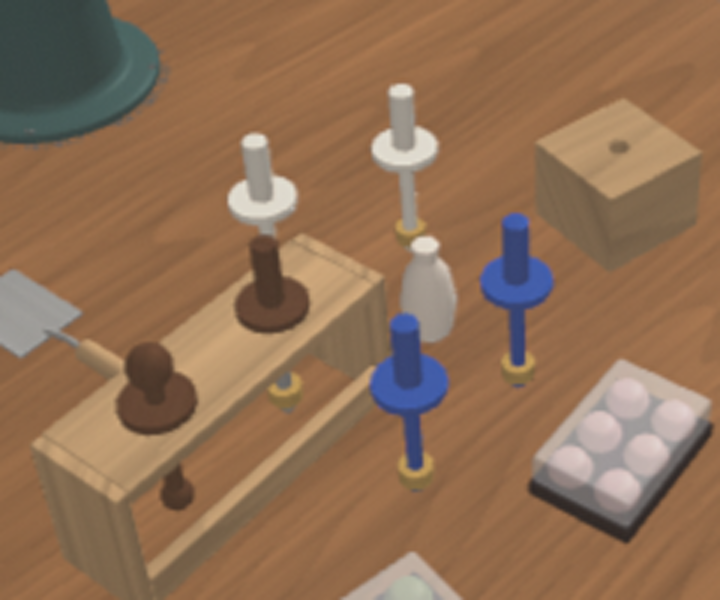

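View pics/top0c.png

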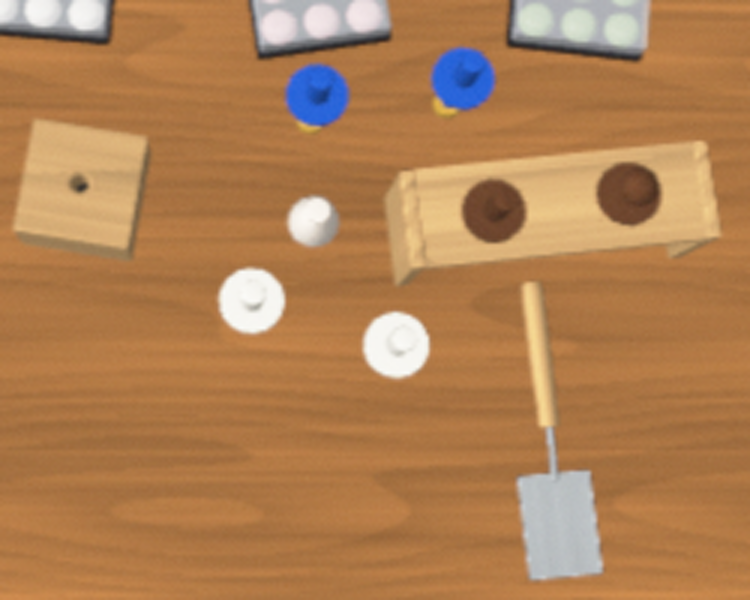

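Run:
```python
from h import *
from workcell import bot
s=bot.read_state(); print(R.from_rotvec(s['tcp_rot']).as_matrix().round(3))
P=bot.camera_params("top");p=cv2.imread("pics/top0.png")
S=bot.camera_params("scene");ps=cv2.imread("pics/scene0.png")
def blob(img,x0,y0,x1,y1,thr):
    m=np.zeros(img.shape[:2],np.uint8); g=img[...,2].astype(int); m[y0:y1,x0:x1]=(g[y0:y1,x0:x1]<thr)*255
    c=max(cv2.findContours(m,cv2.RETR_EXTERNAL,cv2.CHAIN_APPROX_NONE)[0],key=cv2.contourArea); return c[:,0,:].astype(float)
for nm,b in (("gauge",(348,200,385,240)),("pestle",(392,195,430,235))):
    c=blob(p,*b,120); w=np.array([onz(P,u,v,0.128)[:2] for u,v in c]); print(nm,len(c),circ(w), w.min(0),w.max(0))
    h=blob(p,*b,70); print('handle px',h.min(0),h.max(0),h.mean(0))
c=blob(p,215,200,238,224,100); w=np.array([onz(P,u,v,0.08)[:2] for u,v in c]); print("hole",len(c),circ(w),w.min(0),w.max(0),c.mean(0))
c=blob(ps,296,190,318,208,110); w=np.array([onz(S,u,v,0.08)[:2] for u,v in c]); print("hole scene",len(c),circ(w),w.min(0),w.max(0),c.mean(0))
# shoulder in scene
c=blob(ps,175,220,206,262,120); print(c.min(0),c.max(0)); lo=c[c[:,1]>246]; w=np.array([onz(S,u,v,0.124)[:2] for u,v in lo]);print("shoulder scene",circ(w))
hi=c[c[:,1]<242]
for v in (230,233,236,239,242):
    r=np.where(ps[v,175:206,2]<120)[0]; print(v,r.min()+175,r.max()+175)
for z in (0.183,0.1555,0.128): print(z,proj(S,[.519,-.143,z]),proj(P,[.519,-.143,z]))
cv2.imwrite("pics/c1.png",np.hstack([cv2.resize(ps[220:262,170:212],None,fx=9,fy=9,interpolation=0),cv2.resize(p[200:242,345:387],None,fx=9,fy=9,interpolation=0)]))
cv2.imwrite("pics/c2.png",np.hstack([cv2.resize(ps[180:222,280:322],None,fx=9,fy=9,interpolation=0),cv2.resize(p[190:232,205:247],None,fx=9,fy=9,interpolation=0)]))
```

```text
[[-0.951  0.31  -0.001]
 [ 0.31   0.951 -0.002]
 [ 0.    -0.002 -1.   ]]
gauge 52 (array([ 0.52084855, -0.14396591]), np.float64(0.02345722058661177)) [ 0.49577889 -0.16667731] [ 0.5441207  -0.12088683]Traceback (most recent call last):
  File "<stdin>", line 11, in <module>
  File "<stdin>", line 8, in blob
ValueError: max() iterable argument is empty
```

```bash
python3 -c "
import cv2,numpy as np
cv2.imwrite('pics/c3.png',np.vstack([cv2.imread('pics/c1.png'),cv2.imread('pics/c2.png')])[:, :])
i=cv2.imread('pics/c3.png');cv2.imwrite('pics/c3.png',cv2.resize(i,(600,600)))"
```

```text
[ WARN:0@0.011] global loadsave.cpp:275 findDecoder imread_('pics/c1.png'): can't open/read file: check file path/integrity
[ WARN:0@0.011] global loadsave.cpp:275 findDecoder imread_('pics/c2.png'): can't open/read file: check file path/integrity
Traceback (most recent call last):
cv2.error: OpenCV(4.12.0) :-1: error: (-5:Bad argument) in function 'imwrite'
> Overload resolution failed:
>  - img data type = object is not supported
>  - Expected Ptr<cv::UMat> for argument 'img'
```

Run:
```python
from h import *
from workcell import bot
P=bot.camera_params("top");p=cv2.imread("pics/top0.png")
S=bot.camera_params("scene");ps=cv2.imread("pics/scene0.png")
def blob(img,x0,y0,x1,y1,thr):
    m=np.zeros(img.shape[:2],np.uint8); g=img[...,2].astype(int); m[y0:y1,x0:x1]=(g[y0:y1,x0:x1]<thr)*255
    cs=cv2.findContours(m,cv2.RETR_EXTERNAL,cv2.CHAIN_APPROX_NONE)[0]
    if not cs: print('none',img[y0:y1,x0:x1,2].min()); return np.zeros((3,2))
    return max(cs,key=len)[:,0,:].astype(float)
for nm,b in (("gauge",(348,200,385,240)),("pestle",(392,195,430,235))):
    c=blob(p,*b,130); w=np.array([onz(P,u,v,0.128)[:2] for u,v in c]); print(nm,len(c),circ(w))
c=blob(p,215,200,238,224,110); w=np.array([onz(P,u,v,0.08)[:2] for u,v in c]); print("hole",len(c),circ(w),c.mean(0))
c=blob(ps,296,190,318,208,120); w=np.array([onz(S,u,v,0.08)[:2] for u,v in c]); print("hole scene",len(c),circ(w),c.mean(0))
c=blob(ps,175,220,206,262,130); print(c.min(0),c.max(0)); lo=c[c[:,1]>249]; w=np.array([onz(S,u,v,0.124)[:2] for u,v in lo]);print("shoulder scene",circ(w))
for v in (230,233,236,239,242):
    r=np.where(ps[v,175:206,2]<130)[0]; print(v,r.min()+175,r.max()+175)
for z in (0.183,0.1555,0.128): print(z,proj(S,[.521,-.144,z]),proj(P,[.521,-.144,z]))
a=np.hstack([cv2.resize(ps[220:262,170:212],None,fx=7,fy=7,interpolation=0),cv2.resize(p[200:242,345:387],None,fx=7,fy=7,interpolation=0)])
b=np.hstack([cv2.resize(ps[180:222,280:322],None,fx=7,fy=7,interpolation=0),cv2.resize(p[190:232,205:247],None,fx=7,fy=7,interpolation=0)])
cv2.imwrite("pics/c3.png",np.vstack([a,b]))
```

```text
gauge 55 (array([ 0.52118977, -0.14416573]), np.float64(0.024049467947358804))
pestle 55 (array([ 0.53636893, -0.25872917]), np.float64(0.02473459385724509))
hole 8 (array([0.55031132, 0.20469856]), np.float64(0.003631384308785945)) [226.5  211.75]
none 121
hole scene 3 (array([-0.72789771,  0.19760546]), np.float64(0.8931948298966841)) [0. 0.]
[178. 228.] [202. 260.]
shoulder scene (array([ 0.52699031, -0.14534433]), np.float64(0.025744239001829435))
230 183 192
233 183 192
236 183 192
239 184 193
242 185 194
0.183 [186.03190304 229.68755702] [368.19315683 216.14716106]
0.1555 [187.50335059 239.47580236] [366.10459736 218.1392311 ]
0.128 [188.93084958 248.97169656] [364.10169925 220.04959725]
```

View pics/c3.png

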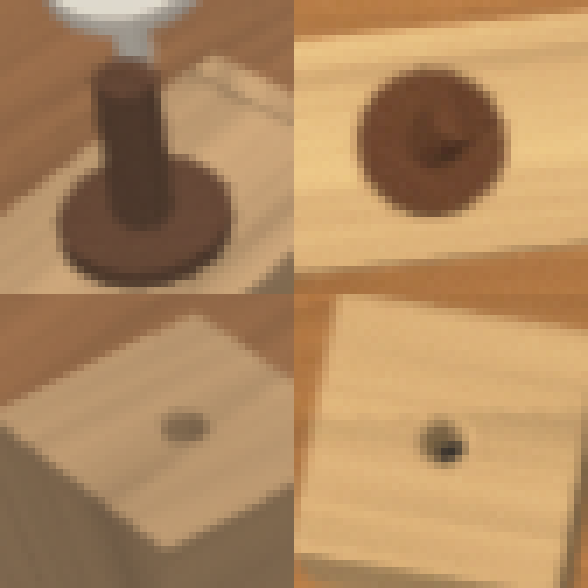

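Run:
```python
from h import *
from workcell import bot
P=bot.camera_params("top");S=bot.camera_params("scene")
print('hole',onz(P,225.9,210.4,.08),onz(S,305.8,198.5,.08))
print('gauge sh',onz(P,(430-294)/7+344.5,141/7+199.5,.128),onz(S,190.4,249.8,.128), 'top',onz(S,187.8,230.9,.183))
p=cv2.imread("pics/top0.png");ps=cv2.imread("pics/scene0.png")
for n,C,img,z in (("top",P,p,.08),("scene",S,ps,.08)):
    f=lambda x,y:(onz(C,x,y,z)*1000).round(1)[:2]
    if n=="top": print([f(*q) for q in [(211.5,190.5),(249.5,195.5)]])
# dist of colour hole weighted centroid
def cen(img,x0,y0,x1,y1,bgp=80):
    g=img[y0:y1,x0:x1,2].astype(float); b=np.percentile(g,bgp); w=np.clip(b-15-g,0,None); v,u=np.mgrid[y0:y1,x0:x1]; return (w*u).sum()/w.sum(),(w*v).sum()/w.sum()
a=cen(p,219,204,234,218);b=cen(ps,298,193,314,204,60);print(a,b,onz(P,*a,.08),onz(S,*b,.08))
```

```text
hole [0.55395096 0.20631029 0.08      ] [0.55635607 0.20706506 0.08      ]
gauge sh [ 0.52203399 -0.14359823  0.128     ] [ 0.52534169 -0.1435825   0.128     ] top [ 0.52670185 -0.14403464  0.183     ]
[array([606.8, 244.9]), array([593.8, 145.5])]
(np.float64(225.89125044279135), np.float64(210.97555791710946)) (np.float64(306.0243013365735), np.float64(198.70473876063184)) [0.55242984 0.206305   0.08      ] [0.55732438 0.20679196 0.08      ]
```

```bash
cat > go.py <<'E'
import sys
from h import *
from workcell import bot
def go(x,y,z,jaw_deg=None,s=None):
    s=s or bot.read_state(); M=R.from_rotvec(s['tcp_rot']).as_matrix(); d=M.T@(np.array([x,y,z])-s['tool_pos'])*1000
    out=[d.round(1)]
    if jaw_deg is not None:
        a=np.radians(jaw_deg); yv=np.array([np.cos(a),np.sin(a),0]); zv=np.array([0,0,-1.]); T=np.c_[np.cross(yv,zv),yv,zv]
        out.append(np.degrees(R.from_matrix(M.T@T).as_rotvec()).round(2))
    print(*out,'t',round(s['time'],2),'pos',s['tool_pos'].round(4),'F',s['wrist_force'].round(2),'w',round(s['width'],3))
if __name__=="__main__": go(*map(float,sys.argv[1:]))
E
python3 go.py .524 -.1436 .27 -15.3
```

```text
[-542.7 -648.7  -67.8] [-0.1   0.09 87.26] t 0.1 pos [0.2088 0.6411 0.2009] F [-1.03 -1.04 -0.36] w 1.002
```

Request:
{"method": "arm_command", "body": {
  "targets": "0 0 -40 0 0 0 1;-20 -24 -80 0 0 7 1;-543 -649 -70 0 0 87.3 1;-543 -649 -70 0 0 87.3 1;-543 -649 -70 0 0 87.3 1;-543 -649 -70 0 0 87.3 1;-543 -649 -70 0 0 87.3 1;-543 -649 -70 0 0 87.3 1;-543 -649 -70 0 0 87.3 1;-543 -649 -70 0 0 87.3 1"
}}

```text
time: 0.93
tool_pos: [0.3427, 0.3066, 0.2733]
tcp_rot: [2.074, 2.359, -0.001]
wrist_force: [0.8, -1.4, -0.2]
width: 1.001
```

```bash
python3 go.py .524 -.1436 .27 -15.3
```

```text
[-469.7  122.2    3.4] [-1.000e-02  2.000e-02  2.265e+01] t 0.93 pos [0.3427 0.3066 0.2733] F [ 0.78 -1.42 -0.18] w 1.001
```

Request:
{"method": "arm_command", "body": {
  "targets": "-440 114 3 0 0 22 1;-440 114 3 0 0 22 1;-440 114 3 0 0 22 1;-440 114 3 0 0 22 1;-440 114 3 0 0 22 1;-440 114 3 0 0 22 1;-440 114 3 0 0 22 1;-440 114 3 0 0 22 1;-440 114 3 0 0 22 1;-440 114 3 0 0 22 1"
}}

```text
time: 1.77
tool_pos: [0.5001, -0.0792, 0.2707]
tcp_rot: [-2.481, -1.926, 0.0]
wrist_force: [0.7, -0.1, 0.0]
width: 1.004
```

Request:
{"method": "arm_command", "body": {
  "targets": "-1 0 0 0 0 0 1;-1 0 0 0 0 0 1;-1 0 0 0 0 0 1;-1 0 0 0 0 0 1"
}}

```text
time: 2.1
tool_pos: [0.4993, -0.0769, 0.2707]
tcp_rot: [-2.479, -1.928, 0.0]
wrist_force: [-0.2, 0.2, -0.4]
width: 1.002
```

```bash
python3 go.py .524 -.1436 .23 -15.3
```

```text
[-58.6  40.4  40.6] [-0.05 -0.03  1.02] t 2.1 pos [ 0.4993 -0.0769  0.2707] F [-0.15  0.2  -0.35] w 1.002
```

Request:
{"method": "arm_command", "body": {
  "targets": "-29 20 0 0 0 1 1;-58 40 0 0 0 1 1;-58.5 40.4 20 0 0 1 1;-58.5 40.4 30 0 0 1 1;-58.5 40.4 30 0 0 1 1;-58.5 40.4 30 0 0 1 1"
}}

```text
time: 2.6
tool_pos: [0.5234, -0.1428, 0.24]
tcp_rot: [-2.494, -1.906, 0.002]
wrist_force: [0.5, -0.2, -0.6]
width: 0.998
```

Run:
```python
from h import *
from workcell import bot
from go import go
out=[]
for n,(x0,y0) in (("scene",(160,180)),("top",(335,180))):
    p,d=bot.read_camera(n); cv2.imwrite(f"pics/{n}1.png",p); out.append(cv2.resize(p[y0:y0+80,x0:x0+65],None,fx=6,fy=6,interpolation=cv2.INTER_CUBIC))
cv2.imwrite("pics/v1.png",np.hstack(out)); go(.524,-.1436,.139,-15.3)
```

```text
[ -0.4  -0.6 102.7] [ 0.04 -0.01  0.08] t 2.7 pos [ 0.5246 -0.1434  0.2417] F [-0.33 -0.88 -0.58] w 1.002
```

View pics/v1.png

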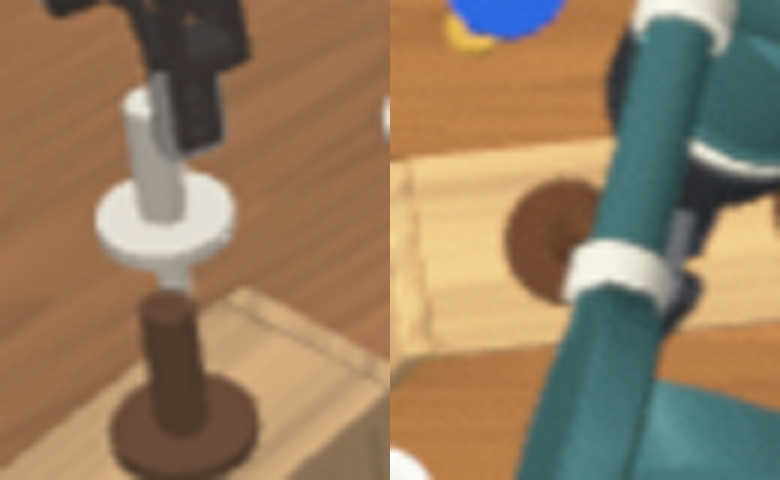

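Run:
```python
from h import *
from workcell import bot
p=cv2.imread("pics/scene1.png")
cv2.imwrite("pics/v2.png",cv2.resize(p[120:270,110:270],None,fx=4,fy=4,interpolation=cv2.INTER_CUBIC))
S=bot.camera_params("scene"); t=[.5246,-.1434,.2417]; print(proj(S,t))
a=np.radians(-15.3); j=np.array([np.cos(a),np.sin(a),0])
for k in(-.0425,.0425): print(proj(S,np.array(t)+[0,0,.013]+k*j))
```

```text
[184.11956197 208.35816993]
[174.65937088 192.51407385]
[192.55073398 214.66069977]
```

View pics/v2.png

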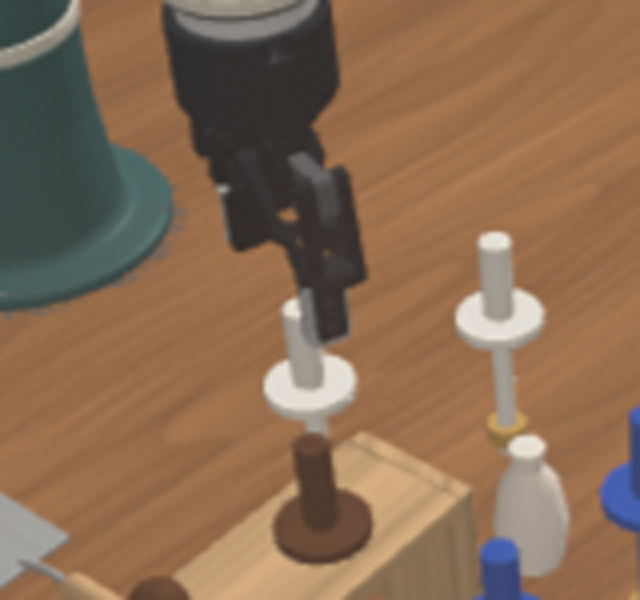

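Run:
```python
from h import *
from workcell import bot
from go import go
S=bot.camera_params("scene");P=bot.camera_params("top")
p,d=bot.read_camera("scene"); W=dep(S,d)
m=(p.max(2)<90)&(W[...,0]>.4)&(W[...,0]<.65)&(W[...,2]>.2)&(W[...,1]<-.05); 
for z in np.arange(.24,.36,.01):
    k=m&(abs(W[...,2]-z)<.005)
    if k.sum(): print(z.round(3),k.sum(),W[k][:,:2].min(0).round(3),W[k][:,:2].max(0).round(3))
for v in range(190,206,2): print(v,191,W[v,191].round(3),p[v,191])
p,d=bot.read_camera("top"); W=dep(P,d); cv2.imwrite("pics/v3.png",cv2.resize(p[150:300,320:480],None,fx=4,fy=4,interpolation=2))
print(proj(P,[.5246,-.1434,.2417]))
go(.524,-.1436,.139,-15.3); print(bot.read_state()['q'])
```

```text
0.28 1 [ 0.48  -0.132] [ 0.48  -0.132]
0.29 49 [ 0.479 -0.165] [ 0.581 -0.125]
0.3 67 [ 0.481 -0.166] [ 0.583 -0.127]
0.31 69 [ 0.48  -0.167] [ 0.582 -0.129]
0.32 32 [ 0.479 -0.169] [ 0.581 -0.131]
0.33 54 [ 0.461 -0.175] [ 0.6   -0.134]
0.34 148 [ 0.456 -0.177] [ 0.6   -0.136]
0.35 125 [ 0.457 -0.175] [ 0.599 -0.135]
190 191 [ 0.594 -0.171  0.338] [48 51 58]
192 191 [ 0.594 -0.171  0.334] [47 51 58]
194 191 [ 0.576 -0.159  0.313] [51 54 59]
196 191 [ 0.579 -0.162  0.312] [49 52 58]
198 191 [ 0.578 -0.162  0.307] [48 51 57]
200 191 [ 0.579 -0.163  0.303] [48 52 58]
202 191 [ 0.577 -0.163  0.297] [46 49 56]
204 191 [ 0.576 -0.163  0.292] [56 59 64]
[372.64774571 210.05523537]
[ 1.000e-01 -1.200e+00  1.032e+02] [ 0.1  -0.    0.05] t 2.8 pos [ 0.525  -0.144   0.2422] F [ 0.25 -0.47 -0.2 ] w 0.999
[-3.13480417e-01 -8.33554867e-03  1.83508562e+00  9.63664795e-05
  1.31309760e+00 -4.73019392e-02]
```

View pics/v3.png

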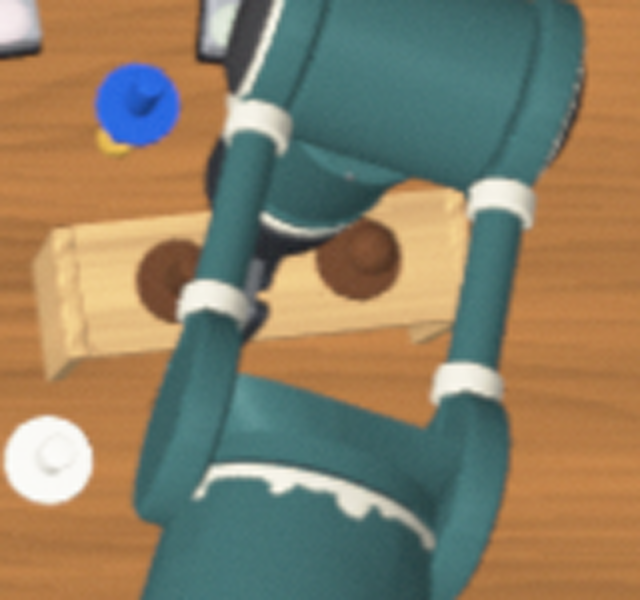

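Request:
{"method": "arm_command", "body": {
  "targets": "0 0 0 0 0 0 0.24;0 0 0 0 0 0 0.24;0 0 0 0 0 0 0.24;0 0 0 0 0 0 0.24;0 0 0 0 0 0 0.24;0 0 0 0 0 0 0.24;0 0 0 0 0 0 0.24;0 0 0 0 0 0 0.24"
}}

```text
time: 3.47
tool_pos: [0.5245, -0.1448, 0.241]
tcp_rot: [-2.498, -1.905, 0.0]
wrist_force: [-0.8, 0.7, -0.3]
width: 0.241
```

Run:
```python
from h import *
from workcell import bot
from go import go
S=bot.camera_params("scene")
p,d=bot.read_camera("scene"); W=dep(S,d); cv2.imwrite("pics/v4.png",cv2.resize(p[120:270,110:270],None,fx=4,fy=4,interpolation=cv2.INTER_CUBIC))
m=(p.max(2)<120)&(W[...,0]>.4)&(W[...,0]<.65)&(W[...,2]>.2)&(W[...,1]<-.05); 
for z in np.arange(.22,.36,.01):
    k=m&(abs(W[...,2]-z)<.005)
    if k.sum(): print(z.round(3),k.sum(),W[k][:,:2].min(0).round(3),W[k][:,:2].max(0).round(3))
go(.524,-.1436,.139,-15.3)
```

```text
0.27 15 [ 0.511 -0.154] [ 0.543 -0.14 ]
0.28 47 [ 0.51  -0.161] [ 0.55 -0.14]
0.29 56 [ 0.509 -0.161] [ 0.551 -0.14 ]
0.3 59 [ 0.51  -0.162] [ 0.552 -0.138]
0.31 24 [ 0.507 -0.164] [ 0.547 -0.137]
0.32 90 [ 0.481 -0.168] [ 0.572 -0.145]
0.33 66 [ 0.474 -0.171] [ 0.577 -0.144]
0.34 125 [ 0.472 -0.172] [ 0.58  -0.143]
0.35 116 [ 0.466 -0.174] [ 0.587 -0.135]
[  1.   -0.8 102. ] [-0.01 -0.   -0.04] t 3.52 pos [ 0.5245 -0.1448  0.241 ] F [-0.4  -0.39 -0.58] w 0.24
```

View pics/v4.png

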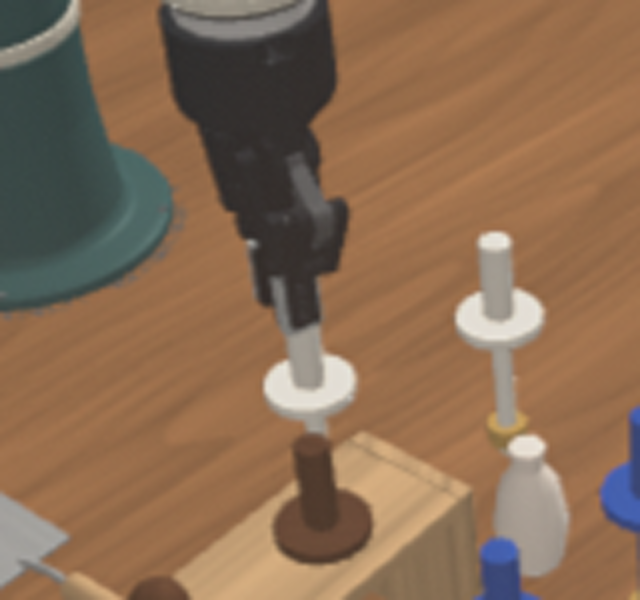

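Request:
{"method": "arm_command", "body": {
  "targets": "0 0 0 0 0 0 1;0 0 0 0 0 0 1;0 -1 10 0 0 0 1;0 -1 35 0 0 0 1;0 -1 60 0 0 0 1;0 -1 85 0 0 0 1;0 -1 105 0 0 0 1;0 -1 116 0 0 0 1;0 -1 116 0 0 0 1;0 -1 116 0 0 0 1"
}}

```text
time: 4.35
tool_pos: [0.5232, -0.1443, 0.1245]
tcp_rot: [-2.497, -1.905, 0.001]
wrist_force: [-0.3, 0.2, 0.5]
width: 0.997
```

Run:
```python
from h import *
from workcell import bot
from go import go
S=bot.camera_params("scene")
p,d=bot.read_camera("scene"); W=dep(S,d); cv2.imwrite("pics/v5.png",cv2.resize(p[150:270,130:250],None,fx=5,fy=5,interpolation=cv2.INTER_CUBIC))
go(.524,-.1436,.139,-15.3)
```

```text
[  1.   -0.5 -13.2] [ 0.06  0.01 -0.03] t 4.4 pos [ 0.5242 -0.1447  0.1258] F [0.47 0.82 0.26] w 1.001
```

View pics/v5.png

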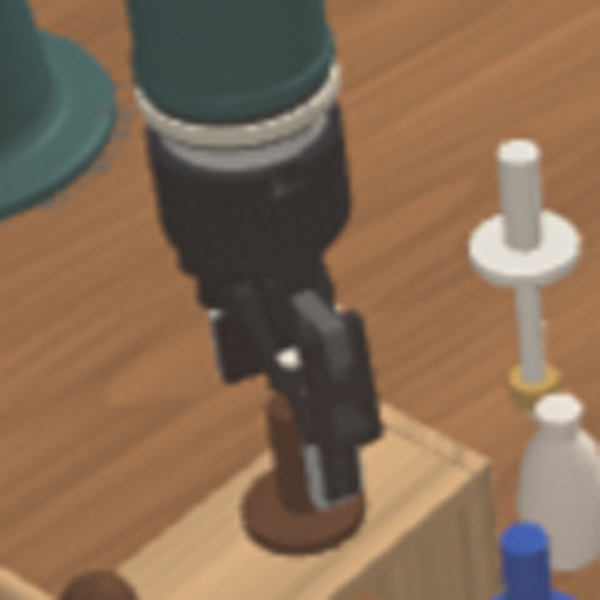

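Run:
```python
from h import *
from workcell import bot
from go import go
S=bot.camera_params("scene")
p,d=bot.read_camera("scene"); W=dep(S,d)
for v in range(236,256,2): print(v,[W[v,u].round(3).tolist() for u in (193,198)])
for z in(.13,.138,.15,.17): print(z,proj(S,[.524+.045,-.1447-.012,z]))
m=(p.max(2)<100)&(W[...,0]>.4)&(W[...,0]<.65)&(W[...,2]>.13)&(W[...,1]<-.05); 
for z in np.arange(.13,.26,.01):
    k=m&(abs(W[...,2]-z)<.005)
    if k.sum(): print(z.round(3),k.sum(),W[k][:,:2].min(0).round(3),W[k][:,:2].max(0).round(3))
```

```text
236 [[0.583, -0.173, 0.222], [0.594, -0.17, 0.226]]
238 [[0.586, -0.176, 0.22], [0.593, -0.169, 0.22]]
240 [[0.571, -0.166, 0.199], [0.595, -0.171, 0.217]]
242 [[0.568, -0.164, 0.191], [0.579, -0.16, 0.195]]
244 [[0.571, -0.167, 0.189], [0.58, -0.161, 0.19]]
246 [[0.569, -0.166, 0.181], [0.576, -0.16, 0.182]]
248 [[0.569, -0.167, 0.177], [0.577, -0.161, 0.178]]
250 [[0.571, -0.169, 0.174], [0.538, -0.133, 0.128]]
252 [[0.535, -0.145, 0.129], [0.544, -0.138, 0.129]]
254 [[0.538, -0.147, 0.126], [0.546, -0.14, 0.126]]
0.13 [199.17967929 261.93856125]
0.138 [198.80228115 259.17975663]
0.15 [198.2297756  254.99470433]
0.17 [197.25811947 247.89183557]
0.13 23 [ 0.527 -0.271] [ 0.565 -0.146]
0.14 44 [ 0.52  -0.266] [ 0.547 -0.146]
0.15 38 [ 0.521 -0.274] [ 0.64  -0.132]
0.16 85 [ 0.524 -0.274] [ 0.556 -0.146]
0.17 101 [ 0.48  -0.272] [ 0.574 -0.127]
0.18 73 [ 0.479 -0.168] [ 0.582 -0.129]
0.19 60 [ 0.479 -0.168] [ 0.582 -0.131]
0.2 29 [ 0.481 -0.168] [ 0.581 -0.133]
0.21 27 [ 0.459 -0.172] [ 0.576 -0.135]
0.22 106 [ 0.455 -0.177] [ 0.599 -0.138]
0.23 84 [ 0.488 -0.177] [ 0.599 -0.146]
0.24 105 [ 0.488 -0.176] [ 0.598 -0.152]
0.25 123 [ 0.502 -0.175] [ 0.598 -0.135]
```

Request:
{"method": "arm_command", "body": {
  "targets": "0 0 7 0 0 0 1;0 0 13 0 0 0 1;0 0 13 0 0 0 1;0 0 13 0 0 0 0.5;0 0 13 0 0 0 0;0 0 13 0 0 0 0;0 0 13 0 0 0 0;0 0 13 0 0 0 0;0 0 13 0 0 0 0;0 0 13 0 0 0 0",
  "newtons": 60
}}

```text
time: 5.28
tool_pos: [0.5237, -0.1445, 0.1123]
tcp_rot: [2.498, 1.905, 0.0]
wrist_force: [-1.1, 0.2, 1.7]
width: 0.218
```

Run:
```python
from h import *
from workcell import bot
from go import go
S=bot.camera_params("scene")
p,d=bot.read_camera("scene"); W=dep(S,d); cv2.imwrite("pics/v6.png",cv2.resize(p[150:270,130:250],None,fx=5,fy=5,interpolation=cv2.INTER_CUBIC))
go(.524,-.1436,.139,-15.3)
```

```text
[  1.    0.  -26.7] [ 0.02  0.   -0.03] t 5.33 pos [ 0.5237 -0.1445  0.1123] F [-0.81  0.48  0.89] w 0.216
```

View pics/v6.png

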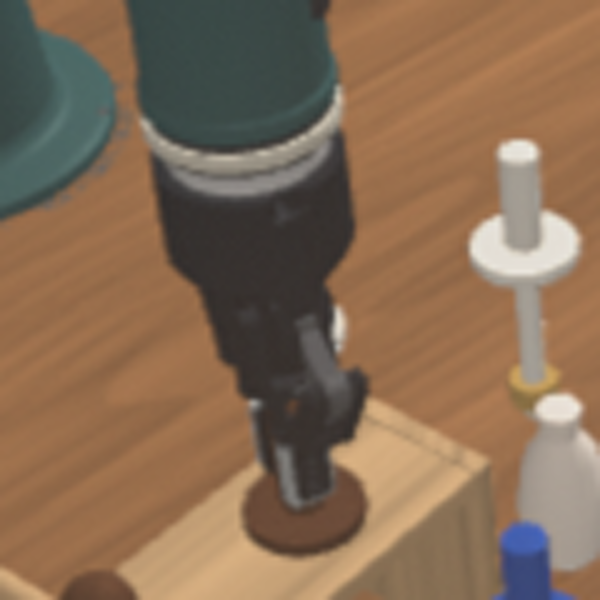

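Request:
{"method": "arm_command", "body": {
  "targets": "0 0 -5 0 0 0 0;0 0 -20 0 0 0 0;0 0 -40 0 0 0 0;0 0 -60 0 0 0 0;0 0 -80 0 0 0 0;0 0 -100 0 0 0 0;0 0 -120 0 0 0 0;0 0 -150 0 0 0 0;0 0 -180 0 0 0 0;0 0 -210 0 0 0 0"
}}

```text
time: 6.17
tool_pos: [0.523, -0.1443, 0.323]
tcp_rot: [-2.497, -1.905, 0.001]
wrist_force: [-0.0, -0.1, -1.3]
width: 0.217
```

Run:
```python
from h import *
from workcell import bot
from go import go
S=bot.camera_params("scene");P=bot.camera_params("top")
p,d=bot.read_camera("scene"); np.save("pics/s7.npy",d);cv2.imwrite("pics/scene7.png",p);cv2.imwrite("pics/v7.png",cv2.resize(p[120:280,110:270],None,fx=3.7,fy=3.7,interpolation=cv2.INTER_CUBIC))
p,d=bot.read_camera("top");cv2.imwrite("pics/top7.png",p)
go(.555,.2066,.32,22)
```

```text
[347.  -65.6   8.1] [  0.6    0.24 -37.33] t 6.27 pos [ 0.5264 -0.1454  0.329 ] F [ 0.04  0.73 -0.38] w 0.22
```

View pics/v7.png

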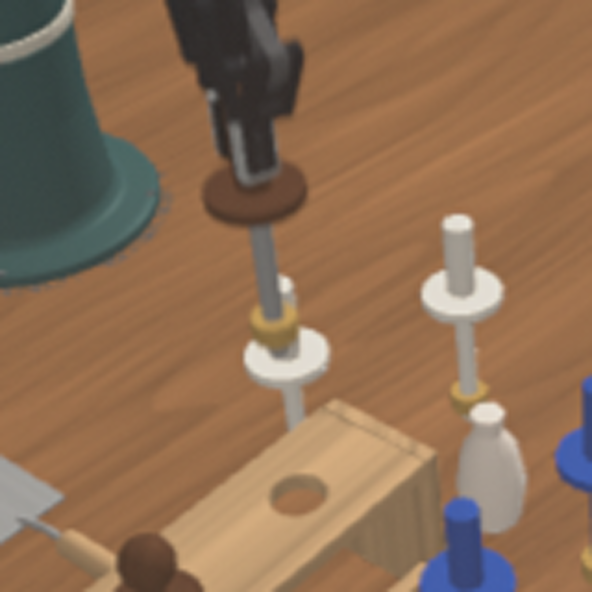

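View pics/top7.png

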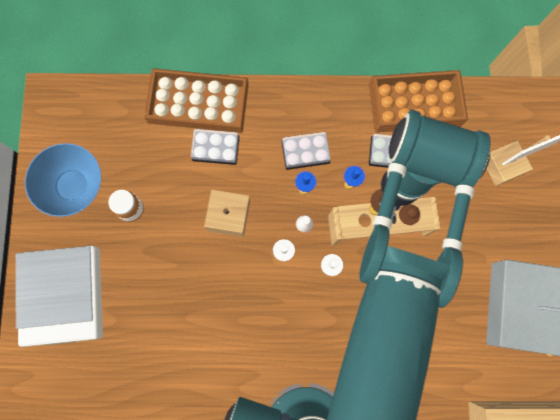

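Run:
```python
from h import *
from workcell import bot
S=bot.camera_params("scene");P=bot.camera_params("top")
ps=cv2.imread("pics/scene7.png");pt=cv2.imread("pics/top7.png")
b=cv2.resize(ps[236:270,170:210],None,fx=14,fy=14,interpolation=0);a=cv2.resize(pt[200:240,340:380],None,fx=14,fy=14,interpolation=0)
c=np.zeros((560,1120,3),np.uint8);c[:b.shape[0],:560]=b;c[:,560:]=a;cv2.imwrite("pics/v8.png",cv2.resize(c,(800,400)))
```

```text
(no output)
```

View pics/v8.png

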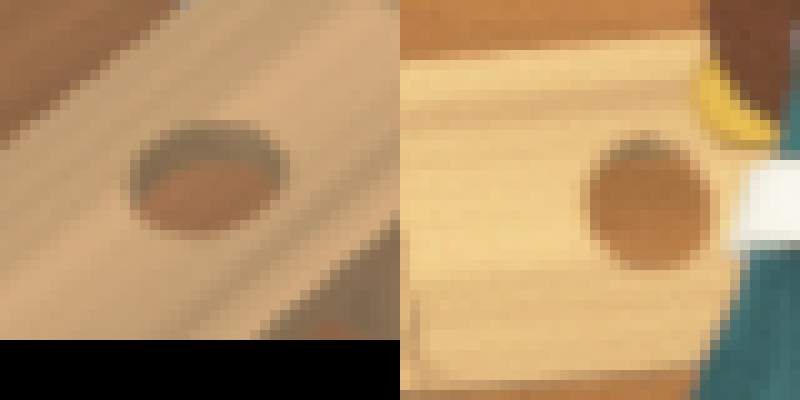

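Run:
```python
from h import *
from workcell import bot
S=bot.camera_params("scene");P=bot.camera_params("top")
print("rack hole",onz(S,190.5,253.5,.12),onz(P,364.55,219.6,.12))
from go import go; go(.555,.2066,.30,22)
```

```text
rack hole [ 0.52721116 -0.14603438  0.12      ] [ 0.52354169 -0.14665425  0.12      ]
[347.  -65.8  28.1] [  0.6    0.24 -37.33] t 6.27 pos [ 0.5264 -0.1454  0.329 ] F [ 0.04  0.73 -0.38] w 0.22
```

Request:
{"method": "arm_command", "body": {
  "targets": "17 -3 0 0 0 -2 0;52 -10 0 0 0 -6 0;92 -17 0 0 0 -10 0;132 -25 0 0 0 -14 0;172 -33 0 0 0 -19 0;212 -40 0 0 0 -23 0;252 -48 0 0 0 -28 0;292 -55 0 0 0 -32 0;325 -61 0 0 0 -35 0;346 -65 0 0 0 -37.3 0"
}}

```text
time: 7.1
tool_pos: [0.5515, 0.2099, 0.3207]
tcp_rot: [-1.75, -2.607, 0.001]
wrist_force: [0.2, -0.4, -1.4]
width: 0.216
```

Request:
{"method": "arm_command", "body": {
  "targets": "0 0 0 0 0 0 0;0 0 0 0 0 0 0;0 0 0 0 0 0 0"
}}

```text
time: 7.35
tool_pos: [0.552, 0.2059, 0.3211]
tcp_rot: [-1.757, -2.603, 0.003]
wrist_force: [0.1, -0.2, -0.0]
width: 0.214
```

```bash
python3 go.py .555 .2057 .23 22
```

```text
[-1.2  2.9 91.1] [-0.1   0.03 -0.04] t 7.35 pos [0.552  0.2059 0.3211] F [ 0.12 -0.18 -0.02] w 0.214
```

Request:
{"method": "arm_command", "body": {
  "targets": "-1 3 20 0 0 0 0;-1 3 55 0 0 0 0;-1 3 85 0 0 0 0;-1 3 105 0 0 0 0;-1 3 118 0 0 0 0;-1 3 125 0 0 0 0;-1 3 125 0 0 0 0;-1 3 125 0 0 0 0;-1 3 125 0 0 0 0"
}}

```text
time: 8.1
tool_pos: [0.557, 0.2067, 0.1992]
tcp_rot: [1.757, 2.602, 0.004]
wrist_force: [0.6, -0.2, -0.8]
width: 0.218
```

Run:
```python
from h import *
from workcell import bot
from go import go
S=bot.camera_params("scene");P=bot.camera_params("top")
go(.555,.2057,.23,22)
ps,d=bot.read_camera("scene"); np.save("pics/s9.npy",d);cv2.imwrite("pics/scene9.png",ps)
pt,d=bot.read_camera("top");cv2.imwrite("pics/top9.png",pt)
a=cv2.resize(ps[130:230,260:360],None,fx=6,fy=6,interpolation=2);cv2.imwrite("pics/v9.png",a)
b=cv2.resize(pt[150:270,180:300],None,fx=5,fy=5,interpolation=2);cv2.imwrite("pics/v9t.png",b)
go(.555,.2057,.23,22)
```

```text
[ -0.2  -2.1 -30.8] [ 0.2   0.02 -0.06] t 8.1 pos [0.557  0.2067 0.1992] F [ 0.63 -0.2  -0.75] w 0.218
[ -0.5  -2.  -30.9] [ 0.2   0.02 -0.04] t 8.2 pos [0.5568 0.2069 0.1991] F [-0.43  0.05 -2.06] w 0.218
```

View pics/v9.png

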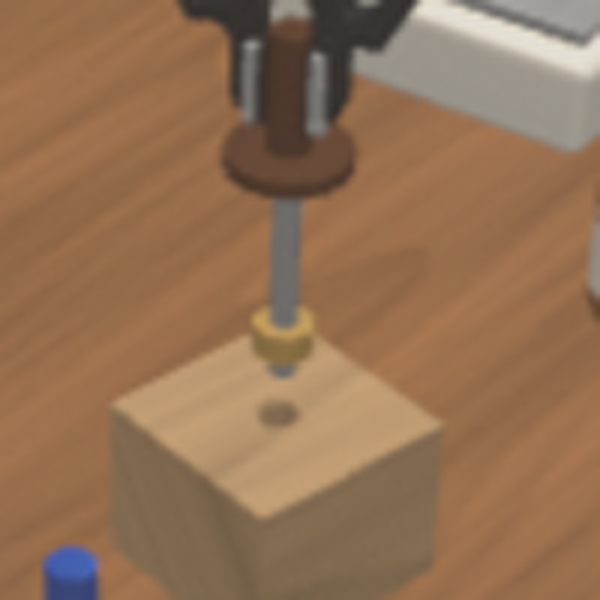

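View pics/v9t.png

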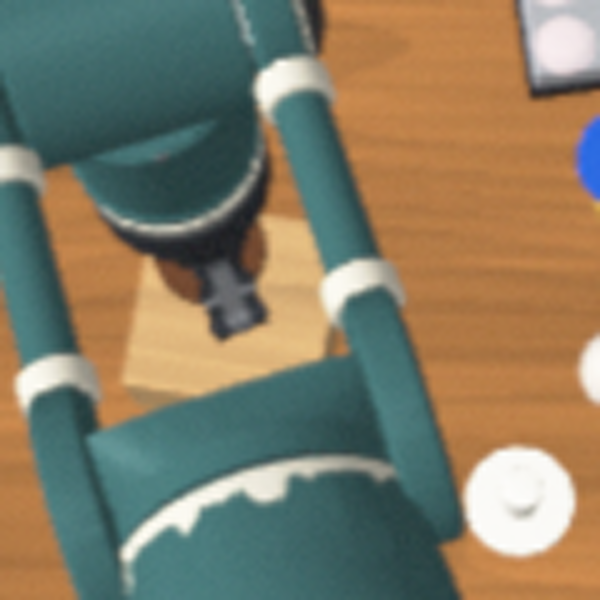

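Run:
```python
from h import *
from workcell import bot
S=bot.camera_params("scene")
print(onz(S,306.5,191.2,.1018), onz(S,305.8,198.5,.08))
a=cv2.imread("pics/scene9.png")
cv2.imwrite("pics/v10.png",cv2.resize(a[160:210,285:330],None,fx=12,fy=12,interpolation=0))
for v in range(163,183,2): print(v,a[v,298:316].astype(int).sum(1).tolist())
for z in (.17,.15,.13,.1018,.08): print(z,proj(S,[.5568,.207,z]))
```

```text
[0.55602192 0.20931328 0.1018    ] [0.55635607 0.20706506 0.08      ]
163 [322, 319, 324, 330, 327, 316, 312, 299, 277, 276, 272, 270, 296, 322, 334, 334, 331, 338]
165 [328, 332, 329, 328, 327, 323, 321, 315, 317, 326, 324, 318, 350, 351, 344, 340, 343, 346]
167 [329, 326, 322, 321, 329, 342, 349, 329, 321, 324, 324, 316, 340, 340, 340, 340, 347, 354]
169 [323, 328, 338, 348, 350, 354, 352, 329, 321, 326, 324, 310, 330, 344, 354, 361, 360, 361]
171 [343, 350, 350, 350, 349, 347, 346, 321, 321, 324, 322, 311, 347, 361, 362, 359, 353, 348]
173 [353, 349, 350, 348, 342, 338, 337, 322, 322, 325, 323, 322, 352, 357, 348, 343, 338, 338]
175 [347, 343, 339, 337, 340, 347, 349, 326, 320, 326, 324, 322, 336, 339, 337, 335, 337, 332]
177 [336, 337, 338, 345, 357, 360, 341, 321, 324, 326, 323, 318, 322, 324, 324, 330, 327, 327]
179 [339, 343, 351, 356, 350, 341, 325, 313, 323, 324, 324, 317, 325, 328, 329, 331, 327, 326]
181 [334, 328, 325, 315, 322, 360, 376, 340, 322, 325, 326, 357, 391, 357, 333, 325, 332, 332]
0.17 [306.90226849 169.4006302 ]
0.15 [306.67627382 176.10103091]
0.13 [306.45452885 182.67543465]
0.1018 [306.14886041 191.73804252]
0.08 [305.91799025 198.58299436]
```

View pics/v10.png

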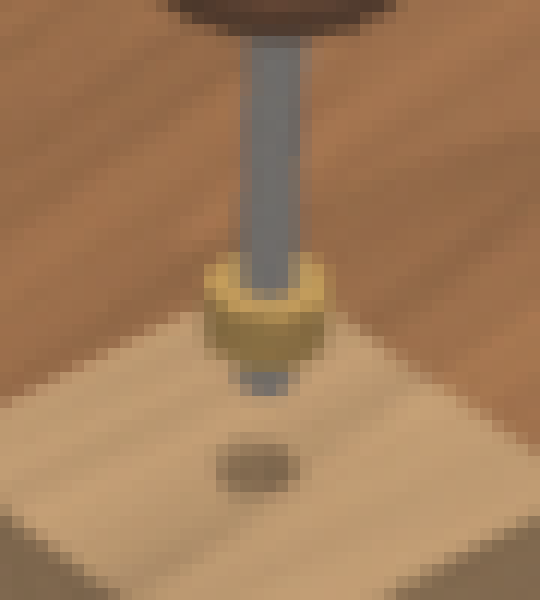

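Request:
{"method": "arm_command", "body": {
  "targets": "-0.8 -0.4 4 0 0 0 0;-0.8 -0.4 8 0 0 0 0;-0.8 -0.4 12 0 0 0 0;-0.8 -0.4 16 0 0 0 0;-0.8 -0.4 20 0 0 0 0;-0.8 -0.4 23 0 0 0 0;-0.8 -0.4 26 0 0 0 0;-0.8 -0.4 29 0 0 0 0;-0.8 -0.4 29 0 0 0 0;-0.8 -0.4 29 0 0 0 0"
}}

```text
time: 9.03
tool_pos: [0.5553, 0.2057, 0.1677]
tcp_rot: [-1.757, -2.604, 0.001]
wrist_force: [0.5, -0.9, -1.6]
width: 0.215
```

Run:
```python
from h import *
from workcell import bot
from go import go
go(.5568,.206,.1713,22)
ps,d=bot.read_camera("scene"); cv2.imwrite("pics/v11.png",cv2.resize(ps[150:210,280:340],None,fx=9,fy=9,interpolation=2))
for i in range(3):
    bot.read_camera("scene"); s=bot.read_state(); print(s['wrist_force'].round(2),s['torque'].round(3),s['tool_pos'].round(4))
```

```text
[-0.2  1.5 -3.6] [-0.03 -0.   -0.03] t 9.03 pos [0.5553 0.2057 0.1677] F [ 0.49 -0.92 -1.55] w 0.215
[ 1.13  0.23 -0.39] [-0.027 -0.035  0.022] [0.5557 0.2058 0.1682]
[ 1.02 -0.48 -1.01] [-0.03   0.012  0.011] [0.5557 0.2058 0.1683]
[-0.36 -0.6  -0.78] [0.    0.004 0.007] [0.5557 0.2058 0.1684]
```

View pics/v11.png

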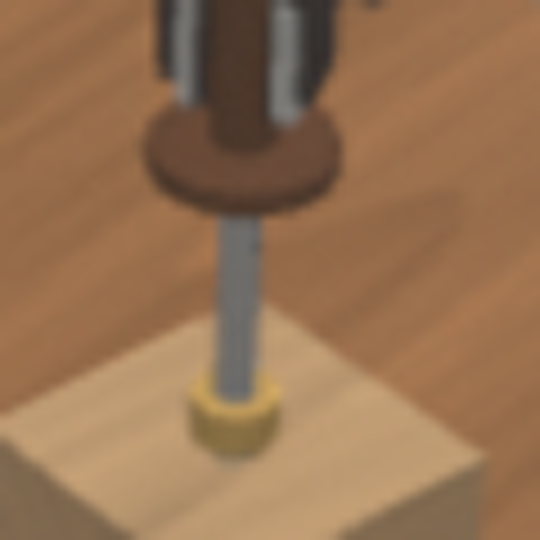

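Request:
{"method": "arm_command", "body": {
  "targets": "0 0 2 0 0 0 0;0 0 4 0 0 0 0;0 0 6 0 0 0 0;0 0 8 0 0 0 0;0 0 10 0 0 0 0;0 0 12 0 0 0 0;0 0 14 0 0 0 0;0 0 16 0 0 0 0;0 0 18 0 0 0 0;0 0 18 0 0 0 0"
}}

```text
time: 10.07
tool_pos: [0.5555, 0.2057, 0.1495]
tcp_rot: [-1.757, -2.604, -0.0]
wrist_force: [0.3, 0.5, -0.3]
width: 0.216
```

```bash
cat > f.py <<'E'
from h import *
from workcell import bot
import sys
L=[]
for i in range(int(sys.argv[1])):
    bot.read_camera("scene"); s=bot.read_state(); L.append(np.r_[s['wrist_force'],s['torque'],s['tool_pos']*1000])
L=np.array(L); print(s['time'],'F',L[:,:3].mean(0).round(2),'each z',L[:,2].round(1),'T',L[:,3:6].mean(0).round(3),'pos',L[-1,6:].round(2),'tip',(L[-1,8]-97.3).round(2))
E
python3 f.py 5
```

```text
10.3167 F [ 0.34  0.33 -0.94] each z [-0.4 -0.9 -0.9 -1.1 -1.5] T [ 0.008 -0.069 -0.012] pos [555.12 205.55 149.56] tip 52.26
```

Run:
```python
from h import *
from workcell import bot
ps,d=bot.read_camera("scene"); cv2.imwrite("pics/scene12.png",ps); cv2.imwrite("pics/v12.png",cv2.resize(ps[150:210,280:340],None,fx=9,fy=9,interpolation=2))
```

```text
(no output)
```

View pics/v12.png

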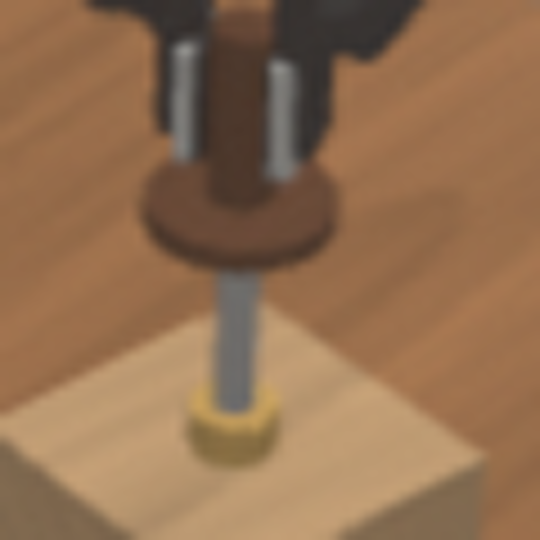

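Request:
{"method": "arm_command", "body": {
  "targets": "0 0 1 0 0 0 0;0 0 2 0 0 0 0;0 0 3 0 0 0 0;0 0 4 0 0 0 0;0 0 5 0 0 0 0;0 0 6 0 0 0 0"
}}

```text
time: 10.87
tool_pos: [0.5553, 0.2056, 0.1439]
tcp_rot: [-1.757, -2.604, 0.001]
wrist_force: [-1.0, -0.8, 2.4]
width: 0.218
```

```bash
python3 f.py 2
```

```text
10.9667 F [-0.43 -0.76  1.3 ] each z [ 2.8 -0.2] T [-0.094  0.237  0.022] pos [555.39 205.67 143.7 ] tip 46.4
```

Request:
{"method": "arm_command", "body": {
  "targets": "0 0 1 0 0 0 0;0 0 2 0 0 0 0;0 0 3 0 0 0 0;0 0 4 0 0 0 0"
}}

```text
time: 11.3
tool_pos: [0.5555, 0.2057, 0.14]
tcp_rot: [1.757, 2.604, 0.0]
wrist_force: [-1.3, -1.2, 2.2]
width: 0.215
```

```bash
python3 f.py 2
```

```text
11.4 F [-0.56 -0.19  1.15] each z [1.5 0.8] T [-0.047  0.156  0.005] pos [555.51 205.71 139.77] tip 42.47
```

Request:
{"method": "arm_command", "body": {
  "targets": "0 0 1 0 0 0 0;0 0 2 0 0 0 0;0 0 3 0 0 0 0"
}}

```text
time: 11.65
tool_pos: [0.5557, 0.2058, 0.1375]
tcp_rot: [1.757, 2.604, 0.001]
wrist_force: [-1.7, -1.2, 6.9]
width: 0.22
```

```bash
python3 f.py 2
```

```text
11.75 F [-1.03 -1.02  4.82] each z [4.7 4.9] T [-0.156  0.422 -0.024] pos [555.68 205.77 137.46] tip 40.16
```

Request:
{"method": "arm_command", "body": {
  "targets": "0 0 0.6 0 0 0 0;0 0 1.2 0 0 0 0;0 0 1.2 0 0 0 0"
}}

```text
time: 12.0
tool_pos: [0.5559, 0.2058, 0.1369]
tcp_rot: [1.757, 2.603, 0.001]
wrist_force: [-2.5, -0.9, 7.8]
width: 0.221
```

```bash
python3 f.py 4
```

```text
12.2 F [-2.72 -0.32  7.14] each z [7.  7.8 6.5 7.2] T [-0.225  0.691  0.014] pos [555.87 205.82 136.94] tip 39.64
```

Request:
{"method": "arm_command", "body": {
  "targets": "0 0 0.8 0 0 0 0;0 0 0.8 0 0 0 0;0 0 0.8 0 0 0 0;0 0 0.8 0 0 0 0;0 0 0.8 0 0 0 0;0 0 0.8 0 0 0 0;0 0 0.8 0 0 0 0;0 0 0.8 0 0 0 0;0 0 0.8 0 0 0 0;0 0 0.8 0 0 0 0"
}}

```text
time: 13.03
tool_pos: [0.556, 0.2058, 0.1365]
tcp_rot: [1.757, 2.603, 0.001]
wrist_force: [-3.7, -1.0, 8.6]
width: 0.22
```

```bash
python3 f.py 4;  python3 - <<'E'
from h import *
from workcell import bot
ps,d=bot.read_camera("scene"); cv2.imwrite("pics/scene13.png",ps); cv2.imwrite("pics/v13.png",cv2.resize(ps[150:210,280:340],None,fx=9,fy=9,interpolation=2))
E
```

```text
13.2333 F [-2.78 -1.03  8.64] each z [8.1 8.9 9.1 8.4] T [-0.267  0.806 -0.003] pos [555.98 205.84 136.51] tip 39.21
```

View pics/v13.png

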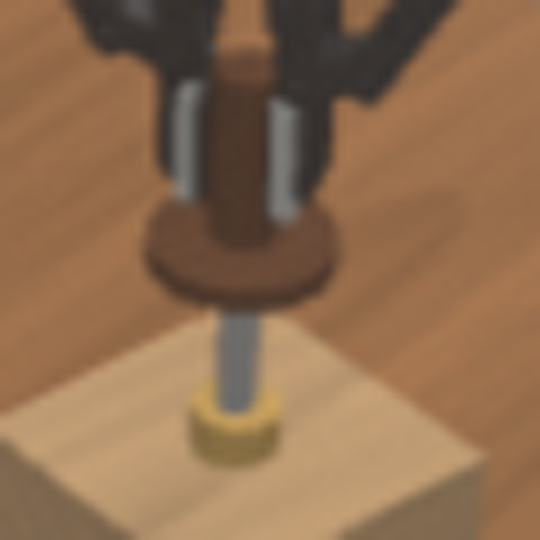

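Request:
{"method": "arm_command", "body": {
  "targets": "0 0 -3 0 0 0 0;0 0 -8 0 0 0 0;0 0 -16 0 0 0 0;0 0 -26 0 0 0 0;0 0 -38 0 0 0 0;0 0 -52 0 0 0 0;0 0 -80 0 0 0 0;0 0 -115 0 0 0 0;0 0 -155 0 0 0 0;0 0 -188 0 0 0 0"
}}

```text
time: 14.12
tool_pos: [0.5558, 0.2058, 0.3268]
tcp_rot: [1.757, 2.603, 0.003]
wrist_force: [0.2, -0.5, -0.1]
width: 0.217
```

Request:
{"method": "arm_command", "body": {
  "targets": "0 0 0 0 0 0 0;0 0 0 0 0 0 0;0 0 0 0 0 0 0"
}}

```text
time: 14.37
tool_pos: [0.5554, 0.2057, 0.3235]
tcp_rot: [1.757, 2.604, 0.001]
wrist_force: [0.2, -0.4, -1.5]
width: 0.214
```

```bash
python3 f.py 2;  python3 - <<'E'
from h import *
from workcell import bot
from go import go
ps,d=bot.read_camera("scene"); cv2.imwrite("pics/scene14.png",ps); cv2.imwrite("pics/v14.png",cv2.resize(ps[90:210,250:350],None,fx=5,fy=5,interpolation=2))
go(.5254,-.147,.325,-15.3)
E
```

```text
14.4667 F [-0.25 -0.19 -1.19] each z [-1.  -1.4] T [ 0.007 -0.002 -0.036] pos [554.53 205.36 321.16] tip 223.86
[-315.9 -158.8   -3.7] [-0.21  0.06 37.27] t 14.52 pos [0.5544 0.2054 0.3208] F [ 0.4   0.33 -1.15] w 0.218
```

View pics/v14.png

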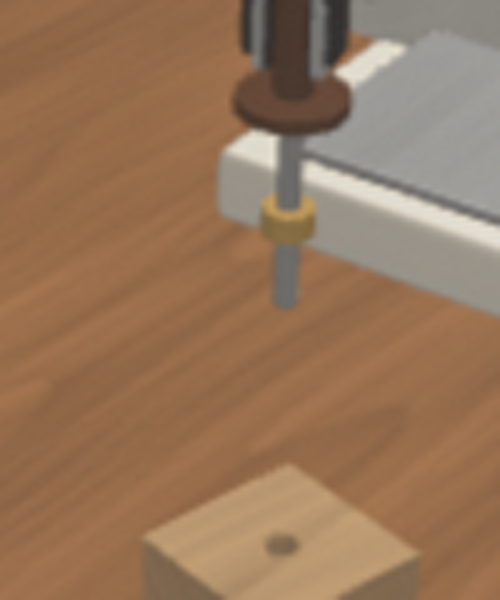

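Request:
{"method": "arm_command", "body": {
  "targets": "-16 -8 0 0 0 2 0;-50 -25 0 0 0 6 0;-86 -43 0 0 0 10 0;-122 -61 0 0 0 14 0;-158 -80 0 0 0 19 0;-194 -98 0 0 0 23 0;-230 -116 0 0 0 28 0;-266 -134 0 0 0 32 0;-298 -150 0 0 0 35 0;-316 -159 0 0 0 37.3 0"
}}

```text
time: 15.35
tool_pos: [0.5246, -0.1504, 0.3211]
tcp_rot: [-2.502, -1.898, 0.005]
wrist_force: [0.6, 0.5, -1.6]
width: 0.219
```

Request:
{"method": "arm_command", "body": {
  "targets": "0 0 0 0 0 0 0;0 0 0 0 0 0 0;0 0 0 0 0 0 0;0 0 0 0 0 0 0"
}}

```text
time: 15.68
tool_pos: [0.5261, -0.1456, 0.3223]
tcp_rot: [-2.495, -1.906, 0.0]
wrist_force: [0.1, 1.0, -1.5]
width: 0.216
```

```bash
python3 go.py .5254 -.147 .235 -15.3
```

```text
[-1.6 -0.2 87.3] [-0.07 -0.04  0.06] t 15.68 pos [ 0.5261 -0.1456  0.3223] F [ 0.11  0.99 -1.45] w 0.216
```

Lower to just above the board (tip ~ 0.135) and look.

Request:
{"method": "arm_command", "body": {
  "targets": "-1 -0.3 15 0 0 0 0;-1.5 -0.3 40 0 0 0 0;-1.5 -0.3 65 0 0 0 0;-1.5 -0.3 80 0 0 0 0;-1.5 -0.3 88 0 0 0 0;-1.5 -0.3 90 0 0 0 0;-1.5 -0.3 90 0 0 0 0;-1.5 -0.3 90 0 0 0 0;-1.5 -0.3 90 0 0 0 0;-1.5 -0.3 90 0 0 0 0"
}}

```text
time: 16.52
tool_pos: [0.5265, -0.1484, 0.2346]
tcp_rot: [2.496, 1.904, 0.002]
wrist_force: [-0.1, 0.3, -1.3]
width: 0.221
```

Run:
```python
from h import *
from workcell import bot
from go import go
S=bot.camera_params("scene")
ps,d=bot.read_camera("scene"); cv2.imwrite("pics/scene15.png",ps); cv2.imwrite("pics/v15.png",cv2.resize(ps[200:270,160:220],None,fx=8,fy=8,interpolation=0))
go(.5254,-.147,.115,-15.3)
t=bot.read_state()['tool_pos']
for z in (.2,.165,.12): print(z,proj(S,[.5272,-.146,z]))
print('tip z',t[2]-.0973)
```

```text
[  1.2  -1.5 119.4] [ 0.13  0.01 -0.03] t 16.57 pos [ 0.5263 -0.1484  0.2344] F [-0.48  0.55 -0.98] w 0.216
0.2 [186.30605096 225.26062748]
0.165 [188.19079643 237.91990011]
0.12 [190.50881526 253.48934054]
tip z 0.13709090351814945
```

View pics/v15.png

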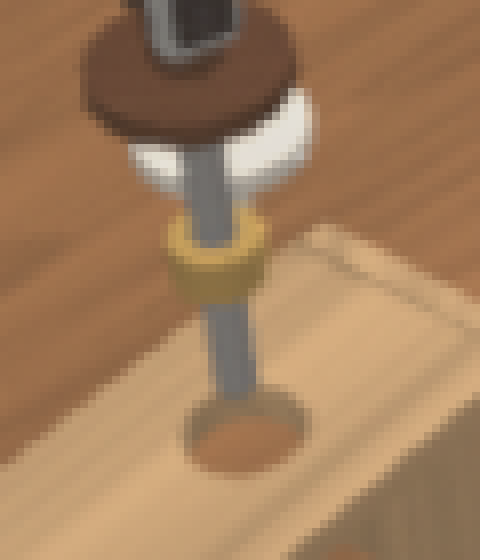

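Run:
```python
from h import *
from workcell import bot
S=bot.camera_params("scene")
a=cv2.imread("pics/scene15.png").astype(int)
sat=a.max(2)-a.min(2); 
def edge(row,lo,hi,thr):  # subpixel interval of row<thr
    r=row[lo:hi].astype(float); i=np.where(r<thr)[0]; l,h=i[0],i[-1]
    L=l-(thr-r[l])/(r[l-1]-r[l]); H=h+(thr-r[h])/(r[h+1]-r[h]); return lo+(L+H)/2,H-L
for v in (222,223,239,241,243,245,247):
    print(v,sat[v,178:198].tolist(),end=' ')
    try: print(np.round(edge(sat[v],178,198,30 if v>230 else 20),2))
    except Exception as e: print(e)
print(onz(S,189.0,248.4,.137))
# rod axis expectation for (.5263,-.1484)+(1.6,.9)mm
for z in(.225,.137,.15,.2): print(z,proj(S,[.5272,-.146,z]),proj(S,[.5279,-.1475,z]))
```

```text
222 [36, 20, 16, 17, 14, 8, 7, 6, 7, 7, 13, 17, 18, 17, 17, 16, 26, 44, 61, 73] [186.2  14.4]
223 [66, 45, 23, 18, 14, 8, 6, 6, 6, 7, 8, 14, 16, 18, 33, 40, 56, 68, 74, 77] [185.87  10.53]
239 [75, 75, 76, 75, 75, 75, 74, 39, 11, 6, 5, 5, 13, 65, 80, 78, 77, 77, 79, 78] [187.82   5.01]
241 [75, 74, 73, 74, 78, 78, 78, 55, 20, 7, 6, 7, 10, 41, 69, 79, 78, 78, 78, 79] [188.18   4.93]
243 [72, 73, 76, 77, 77, 77, 78, 67, 27, 6, 6, 7, 9, 36, 70, 79, 79, 81, 84, 85] [188.35   4.85]
245 [78, 77, 77, 78, 79, 80, 80, 77, 42, 13, 5, 7, 6, 14, 66, 82, 84, 86, 87, 87] [188.86   4.89]
247 [78, 78, 79, 80, 79, 77, 77, 78, 54, 19, 6, 6, 5, 12, 58, 81, 86, 86, 86, 85] [189.04   4.71]
[ 0.52784517 -0.14834989  0.137     ]
0.225 [184.91331048 215.90600546] [184.56740898 216.40591313]
0.137 [189.64655219 247.69777689] [189.32243638 248.20775698]
0.15 [188.97625966 243.19562213] [188.64909019 243.70438647]
0.2 [186.30605096 225.26062748] [185.96661363 225.76385878]
```

Request:
{"method": "arm_command", "body": {
  "targets": "0.7 -0.7 0 0 0 0 0;1.4 -1.3 3 0 0 0 0;1.4 -1.3 10 0 0 0 0;1.4 -1.3 18 0 0 0 0;1.4 -1.3 26 0 0 0 0;1.4 -1.3 34 0 0 0 0;1.4 -1.3 40 0 0 0 0;1.4 -1.3 42 0 0 0 0;1.4 -1.3 42 0 0 0 0;1.4 -1.3 42 0 0 0 0"
}}

```text
time: 17.4
tool_pos: [0.5247, -0.1465, 0.1909]
tcp_rot: [-2.498, -1.905, 0.0]
wrist_force: [0.0, -0.0, -1.4]
width: 0.217
```

Run:
```python
from h import *
from workcell import bot
from go import go
S=bot.camera_params("scene")
ps,d=bot.read_camera("scene"); cv2.imwrite("pics/scene16.png",ps); cv2.imwrite("pics/v16.png",cv2.resize(ps[200:270,160:220],None,fx=8,fy=8,interpolation=0))
go(.5254,-.147,.1123,-15.3)
a=ps.astype(int);sat=a.max(2)-a.min(2)
for v in range(234,262,2): print(v,sat[v,182:200].tolist())
```

```text
[-0.2  0.5 79. ] [ 0.03  0.   -0.03] t 17.45 pos [ 0.5249 -0.1466  0.1913] F [ 0.98 -0.19 -0.6 ] w 0.22
234 [70, 64, 47, 21, 14, 14, 10, 10, 25, 61, 74, 78, 78, 78, 78, 79, 80, 79]
236 [76, 76, 73, 27, 7, 6, 6, 5, 15, 64, 79, 79, 80, 80, 80, 78, 77, 77]
238 [76, 76, 74, 47, 17, 7, 6, 6, 11, 54, 76, 80, 79, 78, 77, 78, 78, 78]
240 [74, 77, 77, 56, 21, 7, 6, 6, 9, 45, 84, 84, 78, 78, 78, 77, 79, 81]
242 [78, 81, 96, 100, 42, 7, 5, 6, 7, 33, 91, 107, 102, 84, 81, 82, 85, 86]
244 [78, 90, 103, 105, 68, 21, 6, 7, 10, 44, 93, 106, 104, 87, 85, 86, 86, 87]
246 [78, 75, 96, 105, 105, 96, 94, 95, 96, 101, 101, 92, 77, 80, 85, 86, 85, 85]
248 [77, 72, 66, 68, 74, 78, 78, 79, 75, 71, 68, 66, 68, 76, 82, 85, 85, 85]
250 [79, 77, 70, 68, 69, 70, 70, 69, 69, 69, 68, 67, 63, 59, 58, 70, 80, 83]
252 [76, 64, 52, 53, 56, 54, 45, 43, 42, 31, 23, 47, 60, 60, 56, 53, 66, 78]
254 [73, 57, 52, 65, 80, 66, 23, 6, 7, 6, 7, 39, 71, 81, 78, 68, 72, 78]
256 [82, 72, 78, 85, 87, 81, 32, 7, 6, 6, 7, 25, 66, 81, 79, 79, 80, 79]
258 [85, 85, 83, 82, 80, 81, 52, 18, 8, 10, 14, 35, 68, 80, 80, 79, 75, 73]
260 [83, 83, 83, 83, 83, 82, 79, 76, 74, 77, 80, 81, 80, 77, 75, 73, 73, 75]
```

View pics/v16.png

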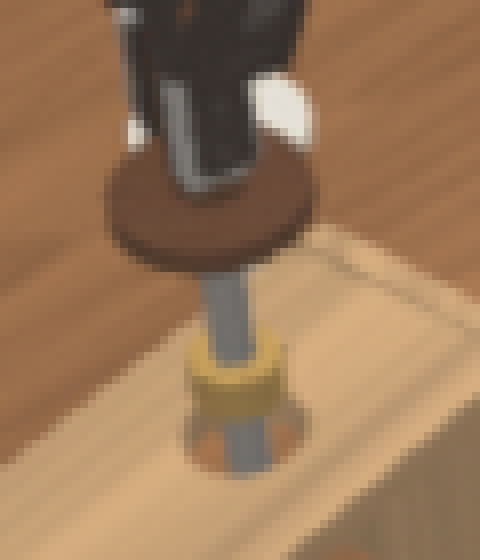

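Request:
{"method": "arm_command", "body": {
  "targets": "0 0.3 4 0 0 0 0;0 0.3 9 0 0 0 0;0 0.3 14 0 0 0 0;0 0.3 20 0 0 0 0;0 0.3 26 0 0 0 0;0 0.3 32 0 0 0 0;0 0.3 38 0 0 0 0;0 0.3 40 0 0 0 0;0 0.3 40 0 0 0 0"
}}

```text
time: 18.2
tool_pos: [0.5242, -0.1464, 0.1499]
tcp_rot: [-2.497, -1.904, 0.002]
wrist_force: [-0.3, 0.4, -1.5]
width: 0.22
```

```bash
python3 f.py 2
python3 - <<'E'
from h import *
from workcell import bot
from go import go
ps,d=bot.read_camera("scene"); cv2.imwrite("pics/v17.png",cv2.resize(ps[200:290,160:220],None,fx=6,fy=6,interpolation=0))
go(.5254,-.147,.1123,-15.3)
E
```

```text
18.3 F [-0.33  0.37 -0.58] each z [-0.6 -0.6] T [-0.008 -0.038  0.002] pos [ 525.01 -146.61  151.01] tip 53.71
[-0.3  0.2 39. ] [ 0.03  0.   -0.03] t 18.35 pos [ 0.5252 -0.1467  0.1513] F [ 0.76 -0.64 -0.74] w 0.217
```

View pics/v17.png

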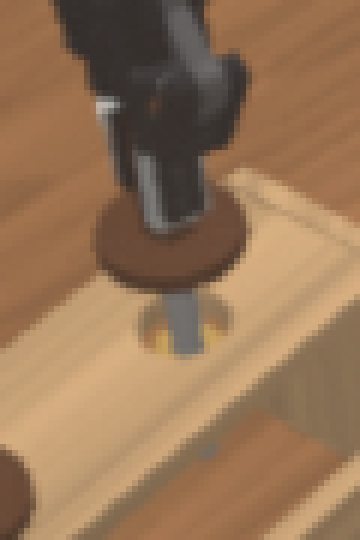

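Request:
{"method": "arm_command", "body": {
  "targets": "0 0 6 0 0 0 0;0 0 12 0 0 0 0;0 0 18 0 0 0 0;0 0 24 0 0 0 0;0 0 29 0 0 0 0;0 0 33 0 0 0 0;0 0 35 0 0 0 0;0 0 36 0 0 0 0;0 0 36 0 0 0 0;0 0 36 0 0 0 0"
}}

```text
time: 19.18
tool_pos: [0.5251, -0.1467, 0.1152]
tcp_rot: [2.498, 1.905, 0.0]
wrist_force: [-0.7, 0.2, -1.5]
width: 0.218
```

```bash
python3 f.py 4
```

```text
19.3833 F [-0.02  0.08 -0.76] each z [-0.1 -1.1 -1.1 -0.8] T [ 0.003 -0.012  0.013] pos [ 525.25 -146.69  115.42] tip 18.12
```

Request:
{"method": "arm_command", "body": {
  "targets": "0 0 0.7 0 0 0 0;0 0 1.4 0 0 0 0;0 0 2 0 0 0 0;0 0 2.6 0 0 0 0;0 0 2.6 0 0 0 0"
}}

```text
time: 19.8
tool_pos: [0.5249, -0.1466, 0.1124]
tcp_rot: [-2.498, -1.905, 0.0]
wrist_force: [0.7, -0.2, -1.5]
width: 0.219
```

```bash
python3 f.py 4
```

```text
20.0 F [-0.13  0.11 -1.14] each z [-0.9 -1.2 -0.5 -2. ] T [-0.016  0.002 -0.016] pos [ 524.91 -146.58  112.37] tip 15.07
```

Request:
{"method": "arm_command", "body": {
  "targets": "0 0 0.5 0 0 0 0;0 0 1 0 0 0 0;0 0 1 0 0 0 0"
}}

```text
time: 20.25
tool_pos: [0.525, -0.1466, 0.1123]
tcp_rot: [2.498, 1.905, 0.0]
wrist_force: [-3.1, 0.8, 4.2]
width: 0.219
```

```bash
python3 f.py 4
```

```text
20.45 F [-3.13  0.94  5.2 ] each z [4.6 5.  5.4 5.8] T [ 0.145  0.422 -0.007] pos [ 524.99 -146.58  112.27] tip 14.97
```

Request:
{"method": "arm_command", "body": {
  "targets": "0 0 -0.6 0 0 0 0.2;0 0 -0.8 0 0 0 0.23;0 0 -0.8 0 0 0 0.26;0 0 -0.8 0 0 0 0.3;0 0 -0.8 0 0 0 0.36;0 0 -0.8 0 0 0 0.45;0 0 -0.8 0 0 0 0.6;0 0 -0.8 0 0 0 0.75;0 0 -0.8 0 0 0 0.75;0 0 -0.8 0 0 0 0.75"
}}

```text
time: 21.28
tool_pos: [0.525, -0.1466, 0.1122]
tcp_rot: [2.498, 1.905, 0.0]
wrist_force: [-0.5, 0.3, -0.4]
width: 0.748
```

```bash
python3 f.py 1
python3 - <<'E'
from h import *
from workcell import bot
ps,d=bot.read_camera("scene"); cv2.imwrite("pics/v18.png",cv2.resize(ps[180:290,150:240],None,fx=5,fy=5,interpolation=2))
E
```

```text
21.3333 F [ 0.44  0.65 -0.48] each z [-0.5] T [-0.011  0.014  0.033] pos [ 524.97 -146.62  112.23] tip 14.93
```

View pics/v18.png

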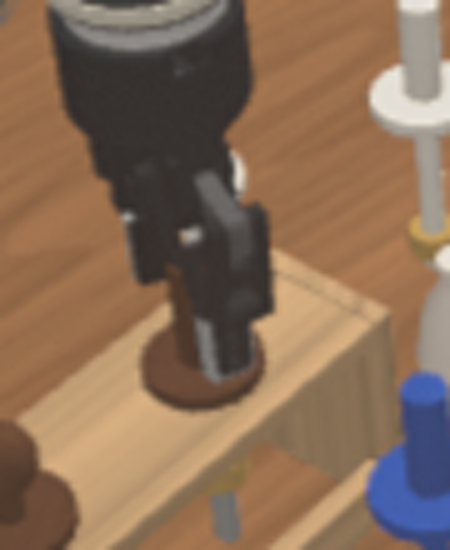

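Released, shoulder flat on the board, collar visible below it. Retract straight up.

Request:
{"method": "arm_command", "body": {
  "targets": "0 0 -5 0 0 0 0.85;0 0 -15 0 0 0 0.85;0 0 -30 0 0 0 0.85;0 0 -50 0 0 0 0.85;0 0 -75 0 0 0 0.85;0 0 -100 0 0 0 0.85;0 0 -130 0 0 0 0.85;0 0 -160 0 0 0 0.85;0 0 -190 0 0 0 0.85;0 0 -200 0 0 0 0.85"
}}

```text
time: 22.22
tool_pos: [0.5272, -0.1473, 0.3193]
tcp_rot: [2.492, 1.9, 0.009]
wrist_force: [0.8, -0.4, 0.6]
width: 0.855
```

Request:
{"method": "arm_command", "body": {
  "targets": "0 0 0 0 0 0 0.85;0 0 0 0 0 0 0.85;0 0 0 0 0 0 0.85;0 0 0 0 0 0 0.85"
}}

```text
time: 22.55
tool_pos: [0.5237, -0.1462, 0.3096]
tcp_rot: [-2.495, -1.903, 0.004]
wrist_force: [-0.4, -0.1, -1.0]
width: 0.85
```

```bash
python3 f.py 1
python3 - <<'E'
from h import *
from workcell import bot
S=bot.camera_params("scene")
ps,d=bot.read_camera("scene"); cv2.imwrite("pics/scene19.png",ps); cv2.imwrite("pics/v19.png",cv2.resize(ps[170:330,100:300],None,fx=4,fy=4,interpolation=2)[:600])
pt,d=bot.read_camera("top"); cv2.imwrite("pics/top19.png",pt)
for z in (.015,.056,.07,.183): print(z,proj(S,[.527,-.1455,z]))
print([np.abs(ps.astype(int)-cv2.imread('pics/scene0.png')).max(2)[200:400,200:400].mean()])
E
```

```text
22.6 F [ 0.12 -0.17 -0.45] each z [-0.5] T [0.02  0.016 0.025] pos [ 523.83 -146.21  309.75] tip 212.45
0.015 [195.60972476 286.8546461 ]
0.056 [193.72883422 274.20200207]
0.07 [193.0679181  269.75605678]
0.183 [187.35276043 231.31051511]
[np.float64(4.845225)]
```

View pics/v19.png

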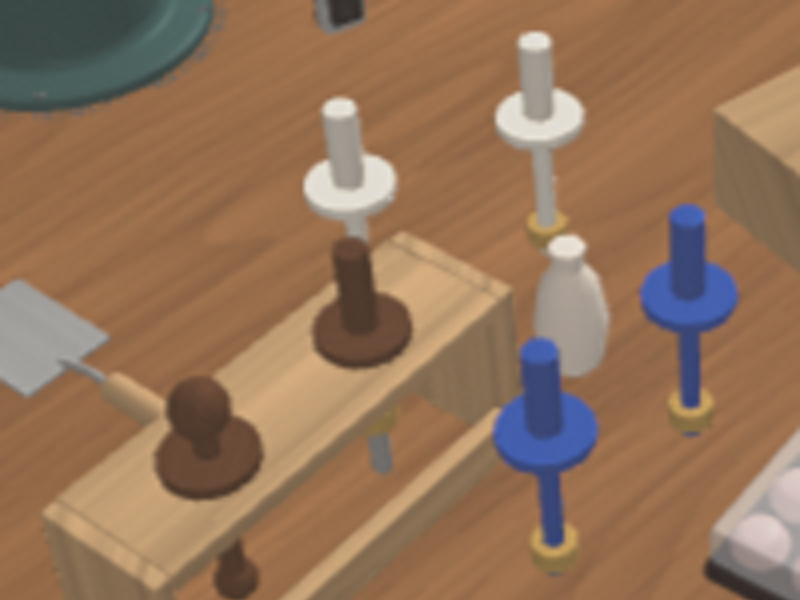

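View pics/top19.png

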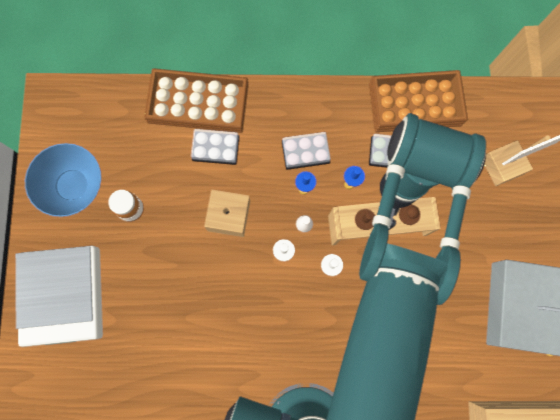

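Run:
```python
from workcell import bot
print(bot.finish_job())
```

```text
the job is handed in; nothing more can be done
None
```

The gauge has measured the stand and hangs upright in its rack hole again with the mark set. I handed the job in at about 23 s.

- **Measuring:** I gripped the handle at 60 N and lowered the rod into the stand hole until the force rose about 4 N per mm, which matches the pad. I held a static wrist reading of about 8.6 N for about 1 s, which means roughly 7–10 N on the pad. The collar sat on the rim and its mark is about 41 mm, judged from the insertion depth. A rough pixel estimate after withdrawal agreed.
- **Hanging back:** I set the gauge back about 2–3 mm from where it first hung, centred on the hole as measured in the pictures. No force showed as the collar passed through the rack hole. The shoulder met the board with about 5 N before I eased off and let go.
- **Last pictures:** The shoulder looks flat on the board and the collar is well up the rod. The other objects in view look unmoved, though the arm hides part of the top view.

**Disagreements:**
- The finger tips showed 25–40 mm above the reported TCP height, so I set the grasp height from the pictures and the tip height from the hanging pose.
- The two cameras differed by about 3.5 mm in x. I averaged them and corrected from close-up views.
- A sideways force of up to about 3–4 N built up during the press and again when the shoulder met the rack, and was gone after withdrawal and release.

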